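# Seat a post foot on the studs of a braked turntable and lock it down

### The arm

A 6-joint arm with a two-finger parallel gripper is mounted at the origin on the work surface; the furniture and walls round the work are solid. World frame = base frame: x ahead of the robot, y to its left, z up, the work surface at z = 0. Lengths are in m, angles in rad, forces in N, time in s.
With the tool pointing down it reaches from about 0.375 to 0.9 m from the base axis. Payload 3.1 kg.
Tool frame: the origin (TCP) lies on the centre line of the jaws, within the pads' length; the fingertips stand 8 mm ahead of it and the grasp point (between the pads) lies 11 mm behind it (robot.tip_extent is the distance from the TCP to the fingertips, in m); y points along the fingers, z is the direction in which the jaws open and shut, and the axes are right-handed (so a half turn about y gives the same grasp; the last joint's range is limited). The gripper opens to 87 mm and grips with 3 to 60 N. Pads are 19 mm wide; open, the fingers measure 117 mm over their backs; the gripper's body (75 mm by 190 mm) begins 51 mm behind the grasp point.
Start: joints at [-1.312, 0.527, 1.433, -0, 1.181, -0.178], TCP at [0.265, -0.566, 0.231] pointing down, gripper open.
Joint ranges: [-3.08, 3.08], [-0.75, 2.2], [0.22, 2.44], [-1.43, 4.57], [0, 2.65], [-2.85, 2.85]. Speed limits (rad/s): [2.79, 2.79, 3.14, 3.14, 3.14, 3.14].

### API

Orientations are given as a unit quaternion [x, y, z, w].
In Python, from rig import robot gives the robot as it stands.
- The arm moves only by the shell command python3 -m crank 'ROWS' [FORCE]. ROWS is JSON, a list that holds one entry, the list of rows, each a list of 7 numbers: the turn, a rotation vector about the tool's x, y, z in degrees, then the shift along the tool's x, y, z in m, then the opening in per cent of the stroke, from 0 (shut) to 100 (fully open). In form: [[[ax, ay, az, dx, dy, dz, gripper], ...]]. A call has exactly 5 rows; each row shifts and turns the commanded pose from where the row before left it, along the tool's axes as they then stand; what a row does not reach is not made up. A row lasts 1/8 s, in which the tool goes at most 62.5 mm and 10.7 degrees, less where a joint would pass 70% of its speed; a pose out of reach is approached as far as the arm can. A call with a gripper value outside its range is refused whole. The fingers move at their own pace and stop on an object; FORCE is the grip in N (left out, the last holds). Time passes only in rows, so rows that do not move let the fingers close, or fill a call up. It gives the time, the measured TCP pose, the force and the opening at its end, in the units of the state.
- robot.get_obs(): the state, without advancing time (a new reading comes with each control period).
- robot.camera(name): name is "side" or "top" or "wrist"; returns a dict with "img" (384x512x3 uint8, red, green, blue), "K" (3x3 intrinsics, pixels), "R" (3x3) and "t" (3): a world point X has camera coordinates R X + t; the wrist camera has in their place "T_tool_cam" (4x4, takes a point from camera to tool coordinates, whose origin is the TCP and whose axes are the tool frame's). Camera axes: x right, y down, z forward; pixel columns grow to the right and rows downward; lengths in m; the calibration is good to about 2 mm. A picture is of the moment at which its call begins: read the wrist's pose just before it. There is no depth.
- robot.hand_in(): hands the job in, once; it reports no verdict.
Trained networks look in a picture, given as the dict that the camera call returned (one of the last four; its "shot" number tells which), for a name from the list of things; names that differ only in an ending like _2 or _b are one class to them, and where a whole thing is asked for, a point or a joint stands for the part that bears it (a point fixed in the world has none). Each returns a list of dicts, best first, with "conf" (0 to 1); they miss things now and then, are a little off and sometimes report something else, mostly with a low value. They report only what shows in the picture. A call takes as long as a camera call.
- robot.spot_in(picture, thing): "at" ([row, column] in pixels, amid what is visible of it).
The state is a dict: "time": time; "q": joint angles; "joint_velocities": joint speeds; "joint_torque": joint torques, N m; "position": TCP position; "tool_rot": TCP orientation; "ft_force": force on the tool from outside, world axes, zero at the start; "moment": the same for the moment, N m; "grip_width": finger opening in m.
Only numpy, scipy, OpenCV 4.12 (cv2) and the standard library are available. Lean on these libraries where they do the work, as an engineer would, in place of code of your own. Each camera call takes 0.05 s, during which the arm holds its last target.

### The job

Mount the aluminium post foot on the welding fixture: put it plate down over the turntable's central pilot, turn it until its four holes find the four studs, and let it slide fully home, flat on the turntable, gently and without forcing it on the studs. Then swing the hold-down arm in until it points at the middle of the turntable, over the edge of the plate, let go, and leave the other things on the bench where they are.

Things in the scene. Friction and masses are not known exactly. Their poses are not given: they have to be found in the camera images.
- post_foot: Loose aluminium post foot, 0.3 to 0.5 kg, to be mounted: square plate 100x100x12 mm with a square tube upright on its middle. Four plain through holes, diameter 12.4 mm, near the corners at x, y = +-35 mm. Origin: centre of the plate's underside; z up along the tube, x and y along the plate's sides (tube sides parallel). All four quarter turns are alike. Lies plate down at the start.
- tube_rim (a point): Centre of the upper rim of the post foot's square tube, 62 mm above the plate's underside. Tube 40x40 mm outside, 5 mm wall; its 30x30 mm opening runs right through the plate. Grip the tube across two opposite faces.
- fixture: Steel welding fixture fixed to the bench, about 180x240 mm, carrying a round turntable locked by its brake. Origin: on the bench under the turntable's axis; z up; the hold-down arm is on its -y side. The turntable was left turned anticlockwise by an unknown 0.15 to 1.42 rad: that angle is NOT in this pose, see it or feel for it. At angle zero the square of studs is parallel to this x and y.
- table_face (a point): Centre of the turntable's flat top, 40 mm above the bench, radius 78 mm. Four round studs stand on it at the corners of a 70 mm square about the centre: diameter 10 mm, 11.5 mm high, last 3 mm tapered to 6 mm (1.2 mm play all round in the holes). On wrongly turned studs the plate's underside stops 51.5 mm above the bench; rightly turned it sinks to 40 mm. Axes as the fixture's.
- pilot_top (a point): Top of the round pilot at the turntable's centre: diameter 27 mm, 28 mm high above the turntable, last 7 mm tapered to 17 mm, top 68 mm above the bench. It enters the post foot's 30 mm opening first, with 1.5 mm play all round, and keeps it centred while it is turned. Do not press the part on pilot or studs with over 60 N; its own weight is enough to seat it. Axes as the fixture's.
- hold_down (a joint): Vertical hinge of the hold-down arm, a flat steel turn-button. In rad: 0 when the tip points at the turntable's axis; 1.0 to 1.4 (swung clear) at the start; stops at -0.3 and 1.5; grows anticlockwise from above. Its underside is 54 mm above the bench, 2 mm over a seated plate, so it cannot close over a plate not home. Stiff (0.12 N m, 3 N at the post), stays where left.
- lever_post (a point): On the axis of the black round post on the hold-down arm's outer tail, 12 mm below the post's top. Post diameter 14 mm, from 62 to 104 mm above the bench, 40 mm from the hinge axis, opposite to the arm's tip. Pinch it from above or push it to swing the arm.
- lever_pivot (a point): Point on the hold-down arm's hinge axis, 63 mm above the bench, 105 mm from the turntable's axis on the fixture's -y side.
- pliers: Bystander, to be left alone: combination pliers with dipped grips lying flat, 58x174x16 mm. Origin: centre of its underside; z up.
- marker_r: Bystander, to be left alone: paint marker lying flat, 14x130x15 mm. Origin: centre of its underside; z up.
- try_square: Bystander, to be left alone: engineer's square lying flat, 158x100x14 mm. Origin: centre of its underside; z up.
- weld_magnet_1: Bystander, to be left alone: arrow-shaped welding magnet lying flat, 64x80x16 mm. Origin: centre of its underside; z up.
- tape_measure: Bystander, to be left alone: tape measure, 64x71x34 mm. Origin: centre of its underside; z up.
- copper_bar: Bystander, to be left alone: copper backing bar lying flat, 40x150x12 mm. Origin: centre of its underside; z up.
- hex_key: Bystander, to be left alone: bent hex key lying flat, 39x117x7 mm. Origin: centre of its underside; z up.

How it is judged:
On the way:
1. the post foot lies home on the turntable, its holes over the studs (z of post_foot in the frame of fixture between 0.037 and 0.0425 m and horizontal distance between post_foot and fixture below 0.004 m and angle between post_foot's own z axis and vertical below 0.03 rad), for 0.2 s.
At the end, for the whole second after the job is handed in: The post foot lies home and at rest on the turntable: origin 37 to 42.5 mm above the fixture's origin, within 4 mm of the axis, tilted less than 0.03 rad; the hold-down arm is within 0.25 rad of pointing at the turntable's axis (or beyond it, up to its stop), over the plate (all of step 1 and value of joint hold_down below 0.25 rad and linear speed of post_foot below 0.01 m/s and angular speed of post_foot below 0.05 rad/s); the robot touches nothing.
It fails at once if the post foot is forced against the fixture (contact force over 60 N) (contact force between post_foot and fixture above 60 N).
It fails at once if a bystander is pushed away (over 30 mm) (distance of any of pliers, marker_r, try_square, weld_magnet_1, tape_measure, copper_bar, hex_key from where it was at the start of the episode above 0.03 m).
It also fails if it takes over 64 s, if anything falls off the work surface, if the arm or the gripper's body presses on something with over 40 N, if the wrist force passes 120 N, or if a joint passes its speed limit or range.

## Working session

There is one attempt and no reset: what is moved stays moved. The work goes in short steps, Python scripts to look and compute and a shell command to move; the robot and the scene stay as the last step left them, time stands still between calls to the robot, and variables do not carry over. Pictures are saved under pics/ and viewed, and the job is handed in when it is done.

```bash
ls; mkdir -p pics
python3 - <<'E'
from rig import robot
import cv2,json,numpy as np
o=robot.get_obs(); print({k:np.round(v,3).tolist() for k,v in o.items()})
print(robot.tip_extent)
for n in ["side","top"]:
    p=robot.camera(n); cv2.imwrite(f"pics/{n}0.png",cv2.resize(p["img"][:,:,::-1],(768,576)))
    print(n,p["K"].tolist(),np.round(p["R"],3).tolist(),p["t"])
    for t in ["post_foot","tube_rim","fixture","table_face","pilot_top","lever_post","lever_pivot","hold_down"]:
        print(t,[(np.round(d["at"],1).tolist(),round(d["conf"],2)) for d in robot.spot_in(p,t)][:3])
E
```

```text
pics
{'time': 0.0, 'q': [-1.311, 0.528, 1.434, 0.0, 1.181, -0.179], 'joint_velocities': [-0.001, -0.0, -0.0, 0.0, 0.0, 0.001], 'joint_torque': [-0.0, -44.004, -17.66, 0.063, 0.058, -0.0], 'position': [0.265, -0.565, 0.23], 'tool_rot': [-0.154, 0.691, -0.689, 0.154], 'ft_force': [-0.02, 0.164, -0.413], 'moment': [0.022, -0.007, -0.035], 'grip_width': 0.087}
0.008
side [[450.8034196190179, 0.0, 252.8726263662971], [0.0, 450.8034196190179, 190.08442259114946], [0.0, 0.0, 1.0]] [[-0.999, -0.034, 0.025], [-0.037, 0.41, -0.911], [0.02, -0.912, -0.411]] [0.50347687 0.09303165 1.27715099]
post_foot [([267.9, 252.5], 0.84)]
tube_rim [([268.5, 250.4], 0.97)]
fixture [([188.0, 250.0], 0.86)]
table_face [([190.6, 248.0], 0.68)]
pilot_top [([188.1, 248.8], 0.6)]
lever_post [([165.5, 257.3], 0.58), ([170.2, 290.6], 0.15)]
lever_pivot [([192.8, 250.7], 0.8)]
hold_down [([164.6, 250.0], 0.63), ([165.4, 241.1], 0.17)]
top [[486.4783145068595, 0.0, 248.3534893713225], [0.0, 486.4783145068595, 195.96565368186575], [0.0, 0.0, 1.0]] [[-0.026, -1.0, 0.003], [-0.995, 0.026, -0.101], [0.101, -0.006, -0.995]] [0.0079532  0.51585477 1.81133188]
post_foot [([205.9, 175.7], 0.9)]
tube_rim [([183.2, 357.3], 0.68), ([202.7, 177.4], 0.58)]
fixture [([193.3, 293.5], 0.98)]
table_face [([193.7, 293.2], 0.61)]
pilot_top [([193.5, 293.0], 0.9)]
lever_post [([198.2, 316.3], 0.56)]
lever_pivot [([191.9, 291.4], 0.58)]
hold_down [([198.1, 318.4], 0.44)]
```

View pics/top0.png

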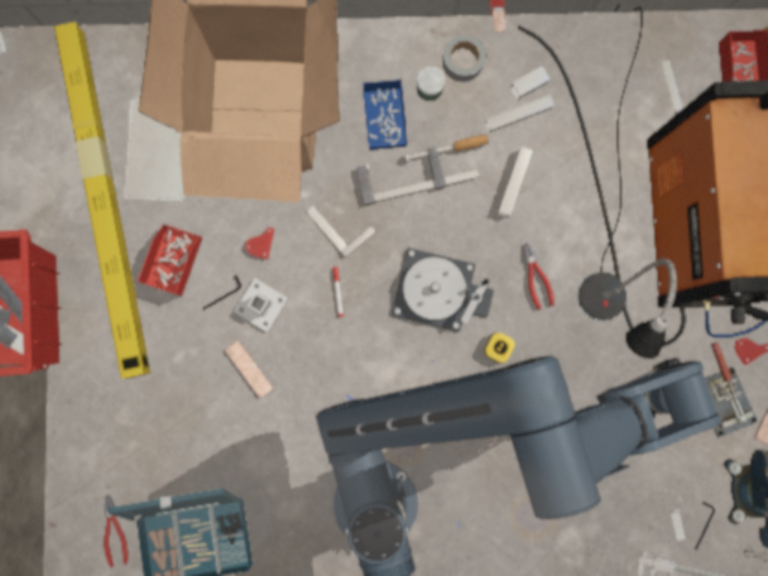

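View pics/side0.png

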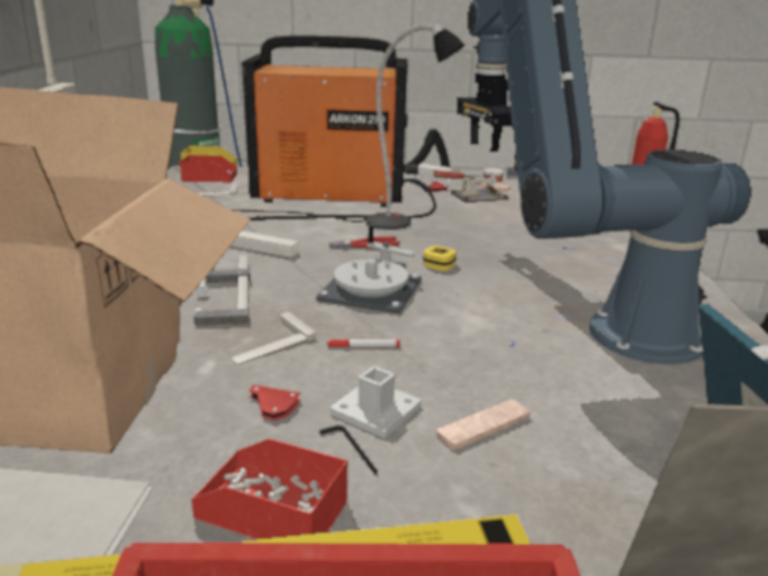

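```bash
cat > h.py <<'E'
from rig import robot
import cv2,numpy as np
from scipy.spatial.transform import Rotation as Rn
def ray(p,rc,obs=None):
    u=np.array([rc[1],rc[0],1.0]); d=np.linalg.solve(p["K"],u)
    if "R" in p:
        return -p["R"].T@p["t"], p["R"].T@d
    T=np.array(p["T_tool_cam"]); Rt=Rn.from_quat(obs["tool_rot"]).as_matrix()
    return Rt@T[:3,3]+obs["position"], Rt@T[:3,:3]@d
def atz(p,rc,z,obs=None):
    c,d=ray(p,rc,obs); return c+d*(z-c[2])/d[2]
def tri(rs):
    A=np.zeros((3,3));b=np.zeros(3)
    for c,d in rs:
        d=d/np.linalg.norm(d);M=np.eye(3)-np.outer(d,d);A+=M;b+=M@c
    return np.linalg.solve(A,b)
def proj(p,X,obs=None):
    X=np.array(X,float)
    if "R" in p: x=p["R"]@X+p["t"]
    else:
        Rt=Rn.from_quat(obs["tool_rot"]).as_matrix(); T=np.array(p["T_tool_cam"])
        xt=Rt.T@(X-obs["position"]); x=T[:3,:3].T@(xt-T[:3,3])
    u=p["K"]@(x/x[2]); return u[[1,0]]
def save(p,n,crop=None,s=None):
    im=p["img"][:,:,::-1]
    if crop: r0,r1,c0,c1=crop; im=im[r0:r1,c0:c1]
    s=s or min(800/im.shape[1],600/im.shape[0])
    cv2.imwrite("pics/"+n+".png",cv2.resize(im,None,fx=s,fy=s,interpolation=cv2.INTER_CUBIC))
E
python3 - <<'E'
from h import *
np.set_printoptions(precision=4,suppress=True)
t=robot.camera("top"); s=robot.camera("side")
k=1/1.5
print("cams",ray(t,(0,0))[0],ray(s,(0,0))[0])
print("foot",atz(t,(202.7,177.4),.062),atz(s,(268.5-0,250.4),.062),"foot xy by post_foot",atz(t,(205.9,175.7),.02))
print("pilot",atz(t,(193.5,293),.068),atz(s,(188.1,248.8),.068))
print("hinge/lever", atz(t,(198.2,316.3),.063))
# lamp head: top (645,340), side (447,42)
print("lamphead",tri([ray(t,(340*k,645*k)),ray(s,(42*k,447*k))]))
print("lampbase",atz(t,(295*k,603*k),0.02))
print("lamp arm top",tri([ray(t,(265*k,665*k)),ray(s,(30*k,410*k))]))
print("welder corner", [atz(t,(r*k,c*k),0) for r,c in [(300,655),(295,735),(150,650)]])
save(t,"top_fix",(155,235,245,345)); save(t,"top_foot",(165,245,120,230))
o=robot.get_obs();w=robot.camera("wrist");save(w,"w0");print(w["T_tool_cam"],w["K"])
print(Rn.from_quat(o["tool_rot"]).as_matrix())
E
```

```text
cams [0.3311 0.0046 1.854 ] [0.4804 1.143  0.5966]
foot [0.4941 0.2574 0.062 ] [0.4987 0.3541 0.062 ] foot xy by post_foot [0.4859 0.2699 0.02  ]
pilot [ 0.5165 -0.1704  0.068 ] [ 0.5188 -0.0434  0.068 ]
hinge/lever [ 0.4973 -0.2565  0.063 ]
lamphead [ 0.3731 -0.5173  0.4708]
lampbase [ 0.4986 -0.588   0.02  ]
lamp arm top [ 0.4855 -0.5526  0.4957]
welder corner [array([ 0.4842, -0.7266,  0.    ]), array([ 0.4916, -0.9322,  0.    ]), array([ 0.8769, -0.7393,  0.    ])]
[[-0.0002  0.9664  0.2571 -0.0721]
 [ 0.0007 -0.2571  0.9664 -0.1548]
 [ 1.      0.0003 -0.0006 -0.0002]
 [ 0.      0.      0.      1.    ]] [[265.1345   0.     251.6496]
 [  0.     265.1345 191.7882]
 [  0.       0.       1.    ]]
[[-0.9057 -0.      0.4239]
 [-0.4239 -0.     -0.9057]
 [ 0.     -1.      0.    ]]
```

View pics/top_fix.png

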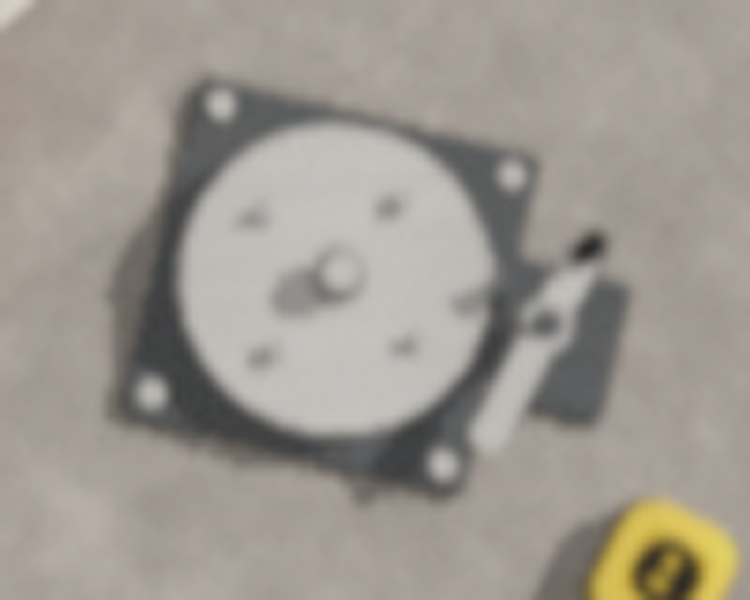

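View pics/top_foot.png

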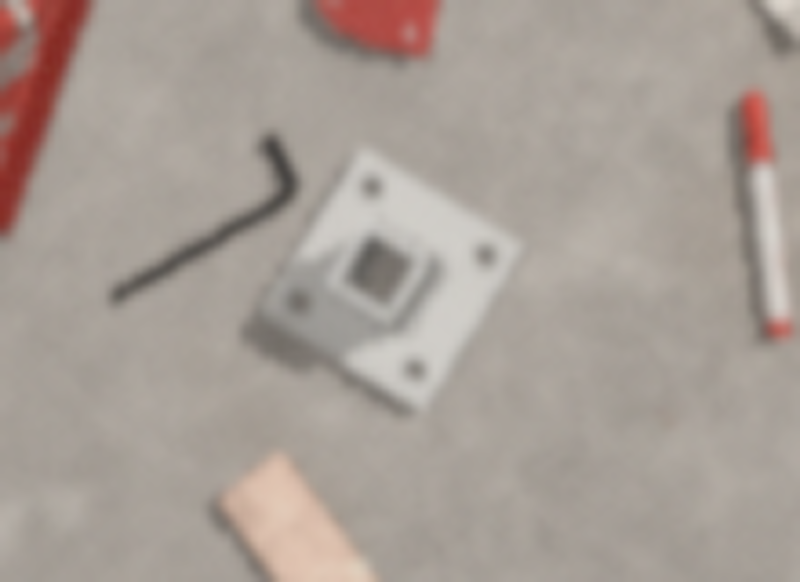

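View pics/w0.png

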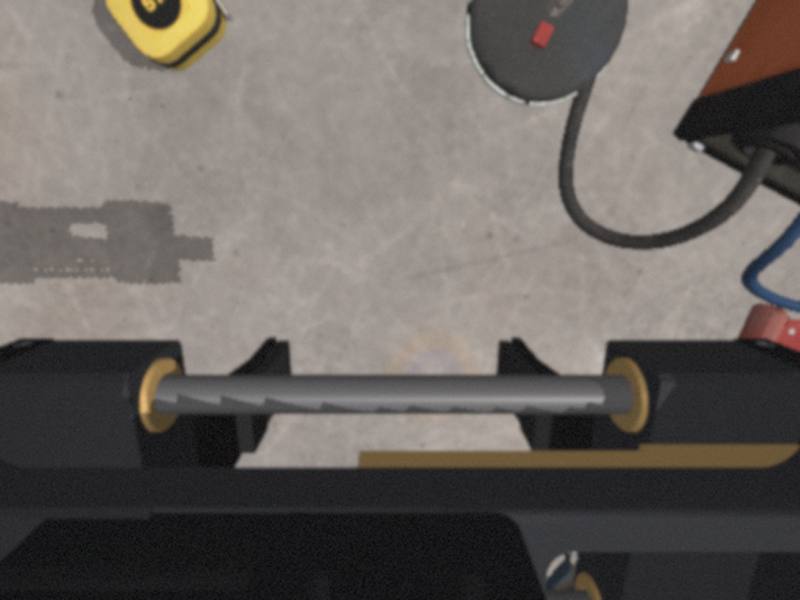

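Run:
```python
from h import *
np.set_printoptions(precision=4,suppress=True)
t=robot.camera("top"); s=robot.camera("side")
def tf(pts,r0,c0,k): return [((y+.5)/k-.5+r0,(x+.5)/k-.5+c0) for x,y in pts]
H=[atz(t,q,.012) for q in tf([(372,187),(487,255),(415,370),(300,301)],165,120,800/110)]
H=np.array(H);print(H,H.mean(0),[np.linalg.norm(H[i]-H[i-1]) for i in range(4)])
d=[H[i]-H[i-1] for i in range(4)];print([np.degrees(np.arctan2(v[1],v[0]))%90 for v in d])
print("rim",atz(t,tf([(378,267)],165,120,800/110)[0],.062))
print("rim side",atz(s,tf([(376,374)],0,0,1.5)[0],.062))
S=np.array([atz(t,q,.046) for q in tf([(258,214),(392,205),(408,345),(265,355)],155,245,7.5)])
print(S,S.mean(0),[np.linalg.norm(S[i]-S[i-1]) for i in range(4)]);d=[S[i]-S[i-1] for i in range(4)];print([np.degrees(np.arctan2(v[1],v[0]))%90 for v in d])
print("disc",atz(t,tf([(337,280)],155,245,7.5)[0],.04),"pilot",atz(t,tf([(343,270)],155,245,7.5)[0],.068),"hinge",atz(t,tf([(545,322)],155,245,7.5)[0],.063),"post",atz(t,tf([(592,245)],155,245,7.5)[0],.104))
print("pilot side",atz(s,tf([(372,262)],0,0,1.5)[0],.068))
```

```text
[[0.5468 0.2893 0.012 ]
 [0.5094 0.2296 0.012 ]
 [0.4502 0.2679 0.012 ]
 [0.4879 0.3275 0.012 ]] [0.4986 0.2786 0.012 ] [np.float64(0.07018729596050147), np.float64(0.07040888529731357), np.float64(0.0705026909253805), np.float64(0.07045038497976389)]
[np.float64(57.05622824156787), np.float64(57.97507432263198), np.float64(57.09349267986519), np.float64(57.718016619075776)]
rim [0.4999 0.279  0.062 ]
rim side [0.5014 0.2782 0.062 ]
[[ 0.5593 -0.1214  0.046 ]
 [ 0.5621 -0.1885  0.046 ]
 [ 0.4917 -0.1939  0.046 ]
 [ 0.4885 -0.1226  0.046 ]] [ 0.5254 -0.1566  0.046 ] [np.float64(0.07076736868823699), np.float64(0.06715398459653225), np.float64(0.0706185289219253), np.float64(0.07140133982898207)]
[np.float64(0.9458824276348502), np.float64(2.3786173061740215), np.float64(4.389318195107506), np.float64(2.51519070114351)]
disc [ 0.5258 -0.1603  0.04  ] pilot [ 0.5276 -0.1608  0.068 ] hinge [ 0.4998 -0.2601  0.063 ] post [ 0.5327 -0.2782  0.104 ]
pilot side [ 0.5261 -0.1464  0.068 ]
```

```bash
python3 -m crank '[[[0,0,0,0,0,-0.05,100],[0,0,0,0,0,-0.05,100],[0,0,0,0,0,-0.05,100],[0,0,0,0,0,-0.045,100],[0,0,0,0,0,0,100]]]'
python3 -m crank '[[[0,0,0,-0.055,0,-0.01,100],[0,0,0,-0.055,0,-0.01,100],[0,0,0,-0.055,0,-0.01,100],[0,0,0,-0.055,0,-0.01,100],[0,0,0,-0.055,0,-0.01,100]]]'
python3 -m crank '[[[0,0,0,-0.05,0,-0.008,100],[0,0,0,0,0,0,100],[0,0,0,0,0,0,100],[0,0,0,0,0,0,100],[0,0,0,0,0,0,100]]]'
python3 - <<'E'
from h import *
o=robot.get_obs();w=robot.camera("wrist");save(w,"w1");t=robot.camera("top");save(t,"t1")
np.save("w1.npy",w,allow_pickle=True);np.save("o1.npy",o,allow_pickle=True)
for n in ["fixture","pilot_top","lever_post","lever_pivot","table_face"]:
    print(n,[(np.round(d["at"],1).tolist(),round(d["conf"],2)) for d in robot.spot_in(w,n)][:2])
print(o["time"],o["position"],o["q"])
for X in [(.5265,-.16,.068),(.5265,-.16,.04)]: print(proj(w,X,o))
E
```

```text
time: 1.78
position: [0.1814, -0.3853, 0.2304]
tool_rot: [-0.153, 0.692, -0.689, 0.153]
ft_force: [0.2, -1.2, 0.0]
grip_width: 0.0873
time: 2.4
position: [0.413, -0.2275, 0.231]
tool_rot: [0.153, -0.689, 0.691, -0.154]
ft_force: [-0.3, -1.4, -0.0]
grip_width: 0.0873
time: 3.02
position: [0.4514, -0.2, 0.2306]
tool_rot: [0.153, -0.69, 0.69, -0.153]
ft_force: [-0.9, -0.8, -0.2]
grip_width: 0.0871
fixture [([114.3, 257.8], 0.63)]
pilot_top [([114.3, 258.2], 0.91)]
lever_post [([165.0, 311.5], 0.97)]
lever_pivot [([113.6, 257.1], 0.64)]
table_face [([109.5, 255.6], 0.77)]
3.025 [ 0.45135808 -0.19999469  0.23060636] [-6.43801925e-01  3.51716858e-01  1.75506438e+00 -1.41512339e-04
  1.03488827e+00  4.91346471e-01]
[109.58311735 248.0128433 ]
[110.53584    248.32555312]
```

View pics/w1.png

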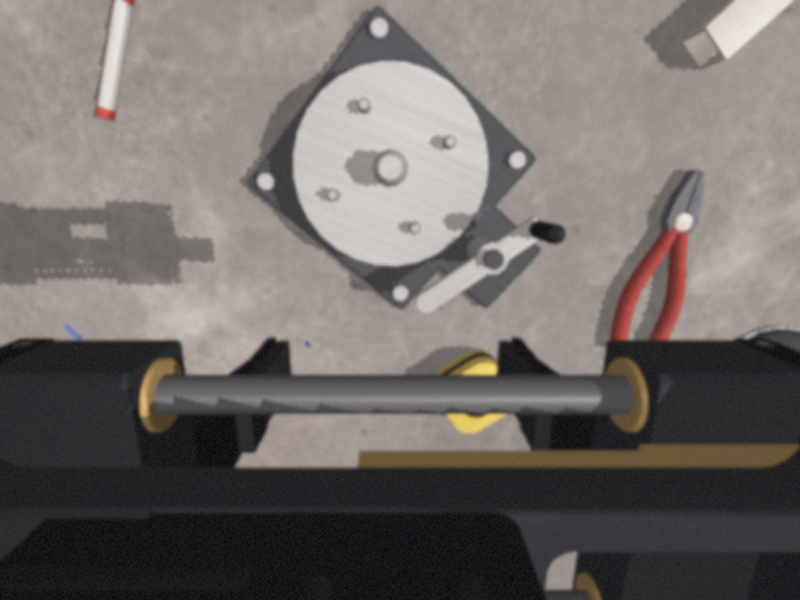

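Run:
```python
from h import *
w=np.load("w1.npy",allow_pickle=True).item();save(w,"w1z",(30,180,170,370),4)
```

```text
(no output)
```

View pics/w1z.png

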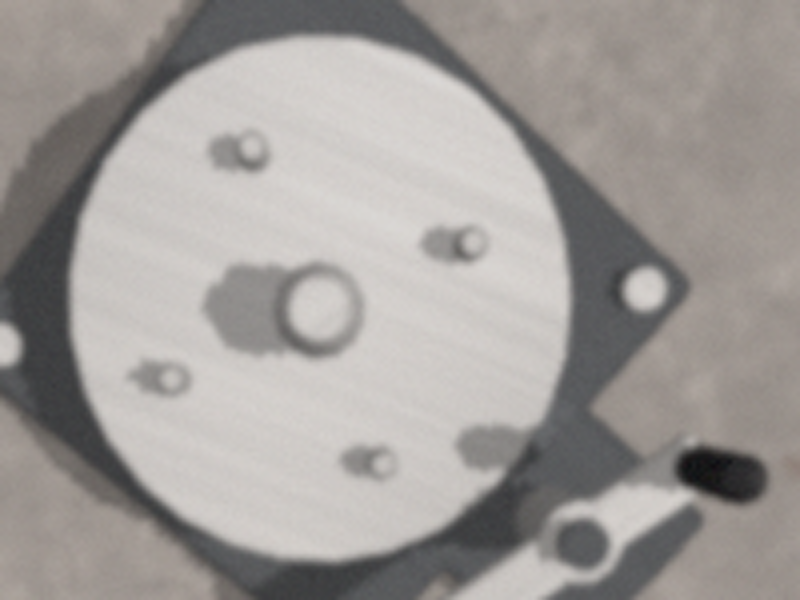

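Run:
```python
from h import *
np.set_printoptions(precision=4,suppress=True)
w=np.load("w1.npy",allow_pickle=True).item();o=np.load("o1.npy",allow_pickle=True).item()
f=lambda x,y,z: atz(w,((y+.5)/4-.5+30,(x+.5)/4-.5+170),z,o)
S=np.array([f(x,y,.0505) for x,y in [(254,148),(471,244),(382,464),(174,379)]])
print(S,S.mean(0),[np.linalg.norm(S[i]-S[i-1]) for i in range(4)]);d=[S[i]-S[i-1] for i in range(4)];print([np.degrees(np.arctan2(v[1],v[0]))%90 for v in d])
print("pilot",f(319,306,.068),"disc",f(320.5,298,.04),"edges",f(69,298,.04),f(572,298,.04),f(320,34,.04),f(320,562,.04))
print("hinge",f(584,541,.068),"post",f(745,477,.104))
```

```text
[[ 0.563  -0.1238  0.0505]
 [ 0.5663 -0.1928  0.0505]
 [ 0.497  -0.1969  0.0505]
 [ 0.4933 -0.128   0.0505]] [ 0.5299 -0.1604  0.0505] [np.float64(0.06988852206275148), np.float64(0.06906667743037141), np.float64(0.06942474053988329), np.float64(0.06898827019728998)]
[np.float64(3.434969277563395), np.float64(2.691739751160199), np.float64(3.373939215602718), np.float64(3.076123698480103)]
pilot [ 0.5306 -0.1598  0.068 ] disc [ 0.5341 -0.1584  0.04  ] edges [ 0.5012 -0.0878  0.04  ] [ 0.567 -0.229  0.04 ] [ 0.6006 -0.1274  0.04  ] [ 0.4589 -0.1931  0.04  ]
hinge [ 0.503  -0.2606  0.068 ] post [ 0.5374 -0.2806  0.104 ]
```

```bash
python3 -m crank '[[[0,0,0,-0.0256,0,-0.053,100],[0,0,0,-0.0256,0,-0.053,100],[0,0,0,-0.0256,0,-0.053,100],[0,0,0,-0.0256,0,-0.053,100],[0,0,0,-0.0256,0,-0.053,100]]]'
python3 -m crank '[[[0,0,0,-0.0256,0,-0.053,100],[0,0,0,-0.0256,0,-0.053,100],[0,-8.125,0,0,0,0,100],[0,-8.125,0,0,0,0,100],[0,-8.125,0,0,0,0,100]]]'
python3 -m crank '[[[0,-8.125,0,0,0,0,100],[0,0,0,0,0,0,100],[0,0,0,0,0,0,100],[0,0,0,0,0,0,100],[0,0,0,0,0,0,100]]]'
python3 - <<'E'
from h import *
o=robot.get_obs();w=robot.camera("wrist");save(w,"w2")
np.save("w2.npy",w,allow_pickle=True);np.save("o2.npy",o,allow_pickle=True)
for n in ["post_foot","tube_rim"]:
    print(n,[(np.round(d["at"],1).tolist(),round(d["conf"],2)) for d in robot.spot_in(w,n)][:2])
print(o["time"],o["position"],o["q"]);M=Rn.from_quat(o["tool_rot"]).as_matrix();print(M.round(3))
for X in [(.4995,.2785,.062)]: print(proj(w,X,o))
save(w,"w2z",(40,190,150,350),4)
E
```

```text
time: 4.0
position: [0.4557, 0.097, 0.2308]
tool_rot: [0.153, -0.69, 0.69, -0.154]
ft_force: [0.0, 0.2, -0.6]
grip_width: 0.0868
time: 4.62
position: [0.4569, 0.2134, 0.2305]
tool_rot: [0.298, -0.641, 0.641, -0.298]
ft_force: [0.5, -0.6, 0.6]
grip_width: 0.0871
time: 5.25
position: [0.4571, 0.2129, 0.2306]
tool_rot: [0.34, -0.62, 0.62, -0.34]
ft_force: [0.1, 0.5, -1.5]
grip_width: 0.0873
post_foot [([100.2, 254.0], 0.86)]
tube_rim [([100.6, 251.8], 0.69), ([361.5, 360.8], 0.64)]
5.25 [0.45713297 0.21285667 0.23058752] [2.13827268e-01 3.65766277e-01 1.73072473e+00 1.84027496e-05
 1.04500165e+00 7.80209731e-01]
[[-0.537  0.     0.844]
 [-0.844  0.    -0.537]
 [-0.    -1.     0.   ]]
[115.86320952 251.43120361]
```

View pics/w2z.png

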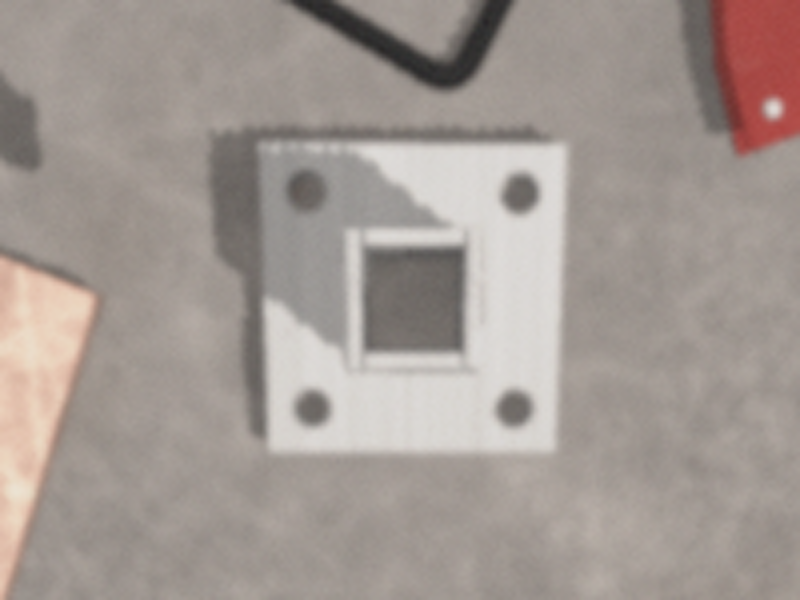

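Run:
```python
from h import *
np.set_printoptions(precision=4,suppress=True)
w=np.load("w2.npy",allow_pickle=True).item();o=np.load("o2.npy",allow_pickle=True).item()
f=lambda x,y,z: atz(w,((y+.5)/4-.5+40,(x+.5)/4-.5+150),z,o)
M=Rn.from_quat(o["tool_rot"]).as_matrix()
for pts,z in [([(307,191),(520,194),(515,408),(313,408)],.012),([(258,143),(567,143),(557,452),(268,452)],.012),([(345,228),(470,228),(466,371),(350,371)],.062)]:
    S=np.array([f(x,y,z) for x,y in pts])
    print(S.mean(0),[np.linalg.norm(S[i]-S[i-1]) for i in range(4)]);d=[S[i]-S[i-1] for i in range(4)];print([np.degrees(np.arctan2(v[1],v[0]))%90 for v in d])
    print("tool",M.T@(S.mean(0)-o["position"]))
```

```text
[0.5022 0.2787 0.012 ] [np.float64(0.0705155969191555), np.float64(0.07028586300671803), np.float64(0.06958215424714743), np.float64(0.07007356676750559)]
[np.float64(57.84798918871614), np.float64(56.79990496431042), np.float64(57.6821337867581), np.float64(57.56025655591961)]
tool [-0.0797  0.2186  0.0027]
[0.5018 0.2789 0.012 ] [np.float64(0.1003843495484759), np.float64(0.10082159653090303), np.float64(0.10037413622910411), np.float64(0.10131677628717262)]
[np.float64(57.47831278973868), np.float64(57.5550874940361), np.float64(57.76096468638825), np.float64(57.56117871757954)]
tool [-0.0797  0.2186  0.0022]
[0.5003 0.2794 0.062 ] [np.float64(0.04024108926863312), np.float64(0.03601125767803638), np.float64(0.040234135618094545), np.float64(0.034547885720830424)]
[np.float64(58.80426692405041), np.float64(57.55667726634556), np.float64(56.7204263119867), np.float64(57.559495946997714)]
tool [-0.0793  0.1686  0.0007]
```

```bash
python3 -m crank '[[[0,0,0,-0.04,0,0.0008,100],[0,0,0,-0.0393,0,0.0007,100],[0,0,0,0,0.05,0,100],[0,0,0,0,0.05,0,100],[0,0,0,0,0.05,0,100]]]'
python3 -m crank '[[[0,0,0,0,0.03,0,100],[0,0,0,0,0.017,0,100],[0,0,0,0,0,0,100],[0,0,0,0,0,0,60],[0,0,0,0,0,0,30]]]' 25
python3 -m crank '[[[0,0,0,0,0,0,30],[0,0,0,0,0,0,30],[0,0,0,0,0,0,30],[0,0,0,0,0,0,30],[0,0,0,0,0,0,30]]]' 25
python3 - <<'E'
from h import *
o=robot.get_obs();s=robot.camera("side");save(s,"s3",(150,330,150,390));w=robot.camera("wrist");save(w,"w3")
print(o["position"],o["ft_force"],o["grip_width"])
E
```

```text
time: 6.02
position: [0.5012, 0.2793, 0.0793]
tool_rot: [0.34, -0.62, 0.62, -0.341]
ft_force: [0.3, 0.1, -0.1]
grip_width: 0.0871
time: 6.65
position: [0.5019, 0.2794, 0.035]
tool_rot: [0.34, -0.619, 0.62, -0.342]
ft_force: [-0.2, -0.2, 0.3]
grip_width: 0.0742
time: 7.28
position: [0.5009, 0.279, 0.0337]
tool_rot: [-0.34, 0.62, -0.62, 0.341]
ft_force: [-0.5, -1.0, 1.8]
grip_width: 0.0399
[0.50089893 0.27903079 0.03366052] [-0.53293149 -1.01599132  1.76524389] 0.03994348420462655
```

View pics/s3.png

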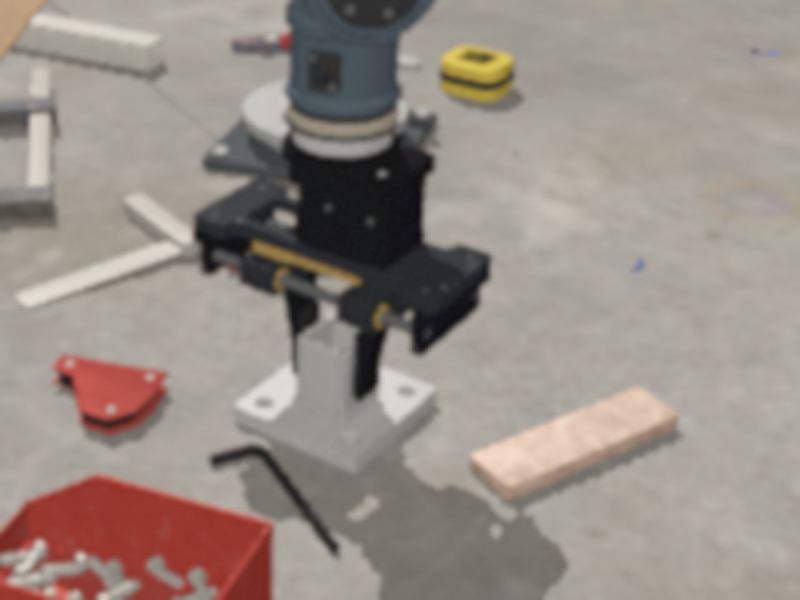

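View pics/w3.png

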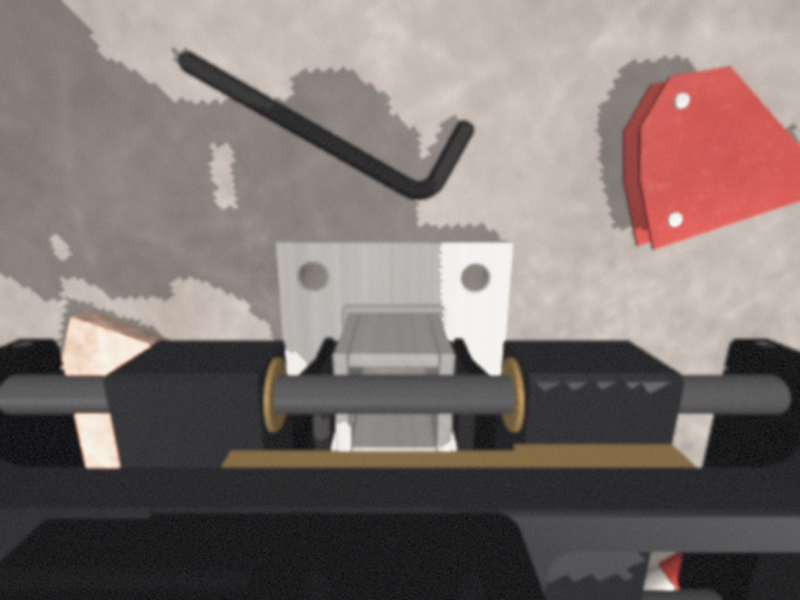

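```bash
python3 -m crank '[[[0,0,0,0,-0.02,0,30],[0,0,0,0,-0.05,0,30],[0,0,0,0,-0.05,0,30],[0,-8.9,0,0,0,0,30],[0,-8.9,0,0,0,0,30]]]' 25
python3 - <<'E'
from h import *
np.set_printoptions(precision=4,suppress=True)
w=robot.camera("wrist");o=robot.get_obs();save(w,"w4");print(o["position"],o["grip_width"],o["ft_force"],Rn.from_quat(o["tool_rot"]).as_matrix())
E
```

```text
time: 8.0
position: [0.5003, 0.2789, 0.1536]
tool_rot: [-0.434, 0.558, -0.558, 0.434]
ft_force: [-0.4, 0.8, -4.0]
grip_width: 0.0398
[0.4999 0.2787 0.1531] 0.039856934675900166 [-0.4012 -0.945  -5.092 ] [[-0.2439 -0.0016  0.9698]
 [-0.9698 -0.0006 -0.2439]
 [ 0.001  -1.     -0.0014]]
```

View pics/w4.png

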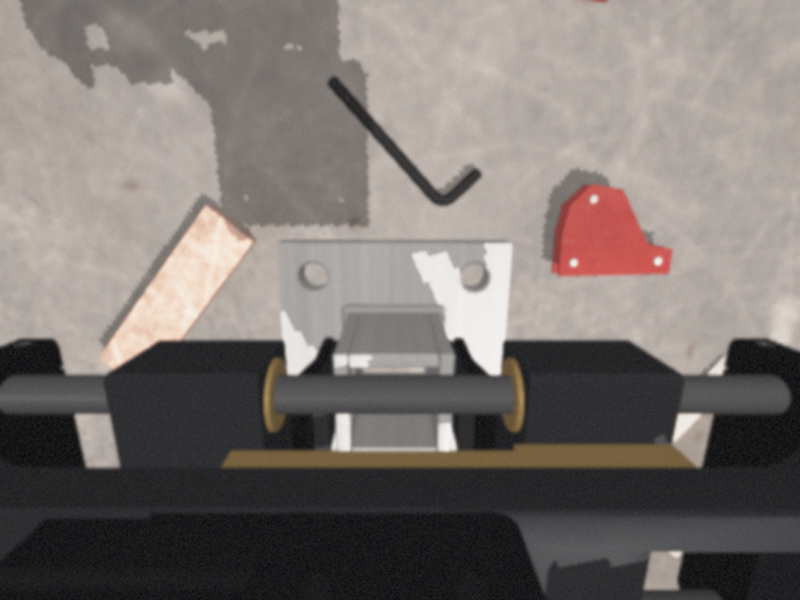

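```bash
python3 - <<'E'
from h import *
np.set_printoptions(precision=4,suppress=True)
w=robot.camera("wrist")
T=np.array(w["T_tool_cam"])
def tl(x,y,ty):
    u=np.linalg.solve(w["K"],[(x+.5)/1.5625-.5,(y+.5)/1.5625-.5,1]);d=T[:3,:3]@u;c=T[:3,3];return c+d*(ty-c[1])/d[1]
for x,y in [(280,241),(512,241),(315,275),(473,276)]: print(tl(x,y,.0217))
E
python3 -m crank '[[[0,-8.9,0,0,0,0,30],[0,-8.9,0,0,0,0,30],[0,0,0,0.055,0,0.0007,30],[0,0,0,0.055,0,0.0007,30],[0,0,0,0.055,0,0.0007,30]]]' 25
```

```text
[-0.0505  0.0217 -0.0468]
[-0.0506  0.0217  0.0517]
[-0.0358  0.0217 -0.0327]
[-0.0354  0.0217  0.0359]
time: 8.72
position: [0.5116, 0.113, 0.1528]
tool_rot: [0.513, -0.487, 0.486, -0.513]
ft_force: [1.0, -1.0, -2.7]
grip_width: 0.0396
```

```bash
python3 -m crank '[[[0,0,0,0.054,0,0.0003,30],[0,0,0,0.054,0,0.0003,30],[0,0,0,0.054,0,0.0003,30],[0,0,0,0.054,0,0.0003,30],[0,0,0,0.05,0,0.0003,30]]]' 25
python3 -m crank '[[[0,0,0,0,0,0,30],[0,0,0,0,0,0,30],[0,0,0,0,0,0,30],[0,0,0,0,0,0,30],[0,0,0,0,0,0,30]]]' 25
python3 - <<'E'
from h import *
np.set_printoptions(precision=4,suppress=True)
w=robot.camera("wrist");o=robot.get_obs();save(w,"w5");print(o["position"],o["q"],o["ft_force"],Rn.from_quat(o["tool_rot"]).as_matrix())
s=robot.camera("side");save(s,"s5",(120,240,170,330),5);t=robot.camera("top");save(t,"t5",(140,240,230,360),6)
np.save("p5.npy",{"s":s,"t":t,"w":w,"o":o},allow_pickle=True)
E
```

```text
time: 9.35
position: [0.5279, -0.1529, 0.1528]
tool_rot: [0.513, -0.487, 0.486, -0.513]
ft_force: [0.6, -0.0, -3.6]
grip_width: 0.0395
time: 9.98
position: [0.5284, -0.1502, 0.1536]
tool_rot: [-0.514, 0.486, -0.486, 0.514]
ft_force: [0.5, -0.8, -3.0]
grip_width: 0.0395
[ 0.5285 -0.1504  0.1536] [-0.4808  0.5317  1.6975 -0.      0.9123 -0.5372] [ 0.4978 -0.3835 -3.3195] [[ 0.0565  0.      0.9984]
 [-0.9984 -0.      0.0565]
 [ 0.     -1.      0.    ]]
```

View pics/w5.png

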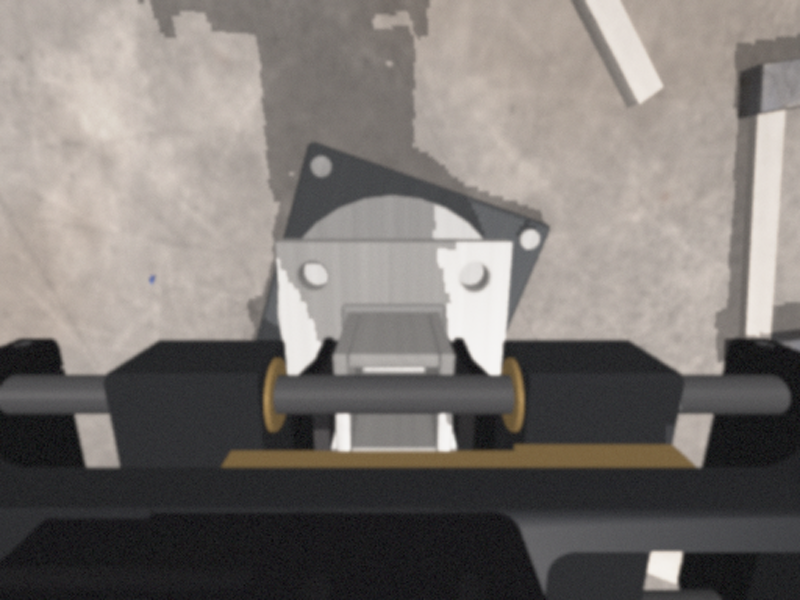

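View pics/s5.png

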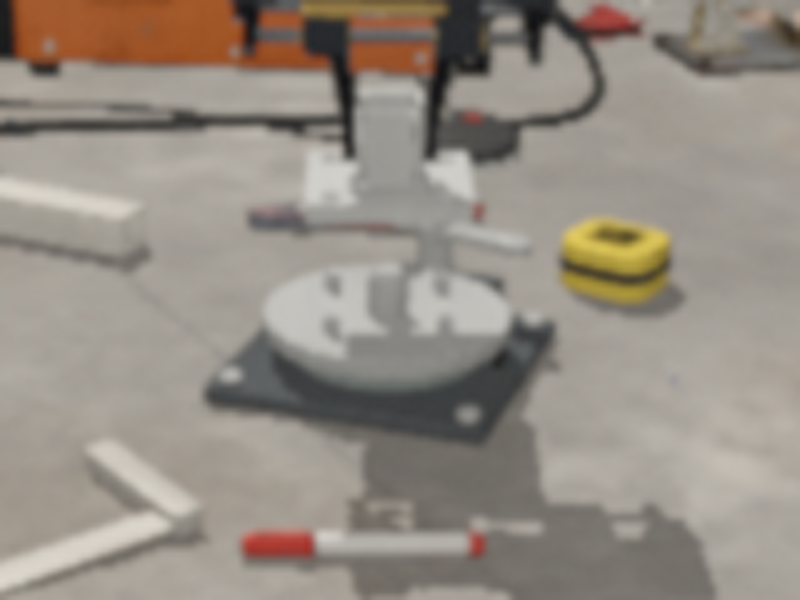

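View pics/t5.png

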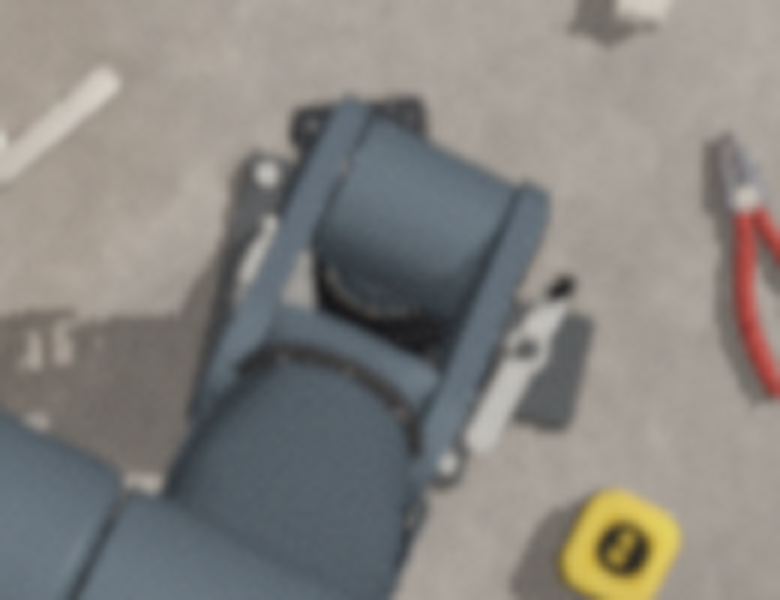

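Run:
```python
from h import *
np.set_printoptions(precision=4,suppress=True)
D=np.load("p5.npy",allow_pickle=True).item();w,o=D["w"],D["o"]
save(w,"w5z",(80,180,160,370),3.8)
f=lambda x,y,z: atz(w,((y+.5)/1.5625-.5,(x+.5)/1.5625-.5),z,o)
P=np.array([f(x,y,.04) for x,y in [(303,239),(340,207),(370,197),(393,195),(430,200),(460,215),(482,237)]])
from scipy.optimize import least_squares
r=least_squares(lambda c:np.hypot(P[:,0]-c[0],P[:,1]-c[1])-.078,[.528,-.16]);print(P,r.x,r.fun)
s=D["s"]
g=lambda x,y,z: atz(s,((y+.5)/5-.5+120,(x+.5)/5-.5+170),z)
Q=np.array([g(x,y,.04) for x,y in [(263,312),(512,316),(388,265)]]);print(Q)
print("plate bottom corners side",g(303,222,.12),g(480,222,.12))
```

```text
[[ 0.4696 -0.1133  0.04  ]
 [ 0.493  -0.0918  0.04  ]
 [ 0.5117 -0.0845  0.04  ]
 [ 0.5261 -0.0825  0.04  ]
 [ 0.5495 -0.0842  0.04  ]
 [ 0.5693 -0.0924  0.04  ]
 [ 0.5848 -0.1055  0.04  ]] [ 0.5307 -0.1604] [-0.0008  0.0003  0.0002  0.      0.0005  0.0002 -0.0009]
[[ 0.6055 -0.1455  0.04  ]
 [ 0.4502 -0.1535  0.04  ]
 [ 0.5314 -0.2309  0.04  ]]
plate bottom corners side [ 0.577 -0.096  0.12 ] [ 0.4728 -0.1063  0.12  ]
```

View pics/w5z.png

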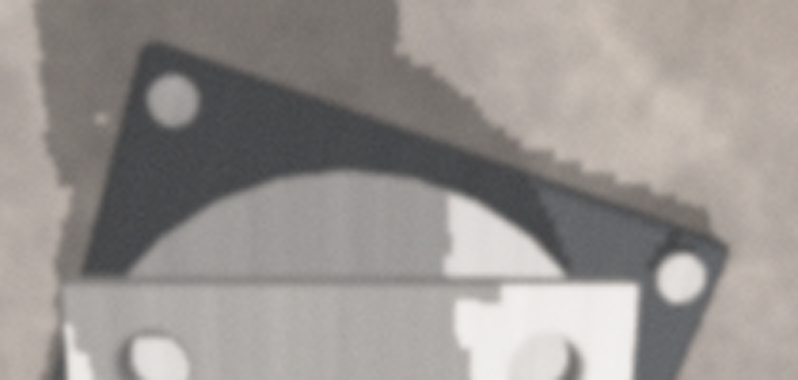

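```bash
python3 -m crank '[[[0,0,0,0.01,0,0,30],[0,0,0,0,0.02,0,30],[0,0,0,0,0.018,0,30],[0,0,0,0,0.01,0,30],[0,0,0,0,0,0,30]]]' 25
python3 -m crank '[[[0,0,0,0,0.002,0,30],[0,0,0,0,0.002,0,30],[0,0,0,0,0.002,0,30],[0,0,0,0,0.002,0,30],[0,0,0,0,0,0,30]]]' 25
```

```text
time: 10.75
position: [0.5286, -0.1613, 0.1049]
tool_rot: [0.514, -0.486, 0.486, -0.513]
ft_force: [-0.0, -0.2, -3.0]
grip_width: 0.0398
time: 11.38
position: [0.5288, -0.161, 0.0974]
tool_rot: [0.514, -0.486, 0.486, -0.514]
ft_force: [-0.9, 0.0, -4.0]
grip_width: 0.0397
```

```bash
python3 -m crank '[[[0,0,0,0,0.002,0,30],[0,0,0,0,0.002,0,30],[0,0,0,0,0.002,0,30],[0,0,0,0,0.002,0,30],[0,0,0,0,0,0,30]]]' 25
python3 - <<'E'
from h import *
w=robot.camera("wrist");o=robot.get_obs();save(w,"w6");print(o["position"],o["ft_force"],o["moment"])
s=robot.camera("side");save(s,"s6",(130,220,190,310),6.5)
E
```

```text
time: 12.0
position: [0.5288, -0.161, 0.0893]
tool_rot: [0.514, -0.486, 0.486, -0.514]
ft_force: [0.3, 0.1, -4.1]
grip_width: 0.0397
[ 0.52890585 -0.16107597  0.08944632] [ 0.12244403  0.04900726 -3.52427988] [-0.06383125 -0.06493884  0.03218761]
```

View pics/w6.png

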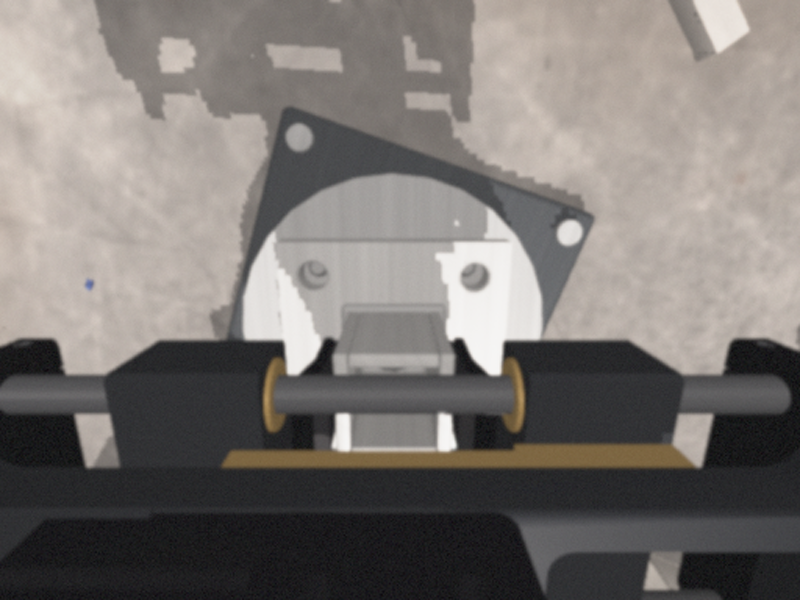

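View pics/s6.png

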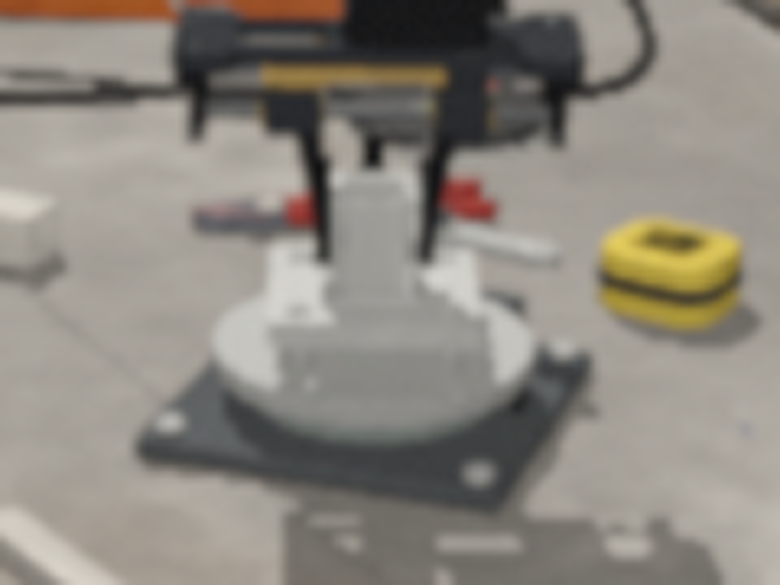

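Run:
```python
from h import *
w=robot.camera("wrist");save(w,"w6z",(150,200,180,330),5.3)
```

```text
(no output)
```

View pics/w6z.png

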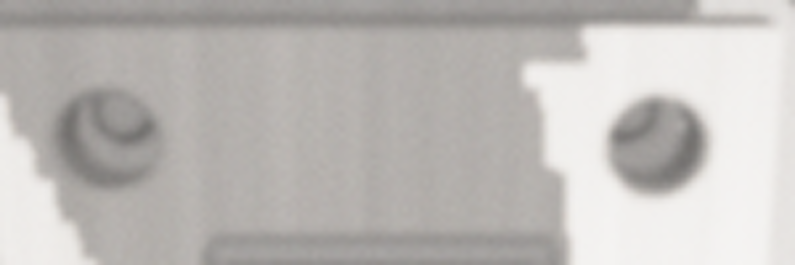

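Run:
```python
from h import *
np.set_printoptions(precision=2,suppress=True)
w=robot.camera("wrist");o=robot.get_obs();M=Rn.from_quat(o["tool_rot"]).as_matrix()
for z in (-.035,.035):
    a=[]
    for ty in (.0217,.0382):
        for e in ((0,0),(.001,0),(0,.001)):
            X=o["position"]+M@np.array([-.0355+e[0],ty,z+.0018+e[1]]);a.append((proj(w,X,o)-[150,180])*5.3+2.15)
    a=np.array(a)[:,::-1];print(a[0],"stud-hole",a[3]-a[0],"per mm x",a[4]-a[3],"per mm z",a[5]-a[3])
```

```text
[108.55 137.84] stud-hole [ 22.28 -23.41] per mm x [0.33 7.07] per mm z [7.18 0.  ]
[655.78 137.95] stud-hole [-22.31 -23.42] per mm x [-0.33  7.07] per mm z [7.18 0.  ]
```

```bash
python3 -m crank '[[[0,0,0,0,0.001,-0.0005,30],[0,0,0,0,0.0015,0,30],[0,0,0,0,0.0015,0,30],[0,0,0,0,0.001,0,30],[0,0,0,0,0,0,30]]]' 25
python3 - <<'E'
from h import *
o=robot.get_obs();print(o["position"],o["ft_force"],o["moment"])
E
```

```text
time: 12.82
position: [0.5284, -0.1611, 0.0844]
tool_rot: [0.514, -0.486, 0.486, -0.514]
ft_force: [1.0, -0.2, -3.4]
grip_width: 0.0397
[ 0.52839134 -0.16109247  0.08440017] [ 1.00611787 -0.19362764 -3.42529295] [-0.0090881  -0.10544746  0.03395037]
```

```bash
python3 -m crank '[[[0,0,0,0,0.0008,0,30],[0,0,0,0,0.0008,0,30],[0,0,0,0,0.0008,0,30],[0,0,0,0,0,0,30],[0,0,0,0,0,0,30]]]' 25
python3 - <<'E'
from h import *
o=robot.get_obs();print(o["position"],o["ft_force"],o["moment"])
E
```

```text
time: 13.45
position: [0.5285, -0.1611, 0.0822]
tool_rot: [0.514, -0.486, 0.486, -0.514]
ft_force: [0.6, 0.7, -3.3]
grip_width: 0.0398
[ 0.52847168 -0.16113776  0.08215405] [ 0.57118488  0.67267628 -3.3315198 ] [ 0.0253917  -0.04360774 -0.01027223]
```

Passed the stud tips with no added force; continue down in small steps.

```bash
python3 -m crank '[[[0,0,0,0,0.001,0,30],[0,0,0,0,0.001,0,30],[0,0,0,0,0.001,0,30],[0,0,0,0,0,0,30],[0,0,0,0,0,0,30]]]' 25
python3 - <<'E'
from h import *
o=robot.get_obs();print(o["position"],o["ft_force"],o["moment"])
w=robot.camera("wrist");save(w,"w7z",(150,200,180,330),5.3)
E
```

```text
time: 14.08
position: [0.5285, -0.1611, 0.0791]
tool_rot: [0.514, -0.486, 0.486, -0.514]
ft_force: [-0.3, 0.1, -3.7]
grip_width: 0.0399
[ 0.52846574 -0.16113524  0.07913825] [-0.26861955  0.12493056 -3.74634856] [-0.03553558 -0.0931859   0.05568081]
```

View pics/w7z.png

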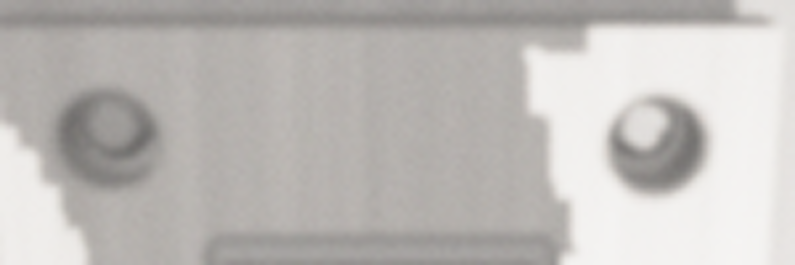

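```bash
python3 -m crank '[[[0,0,0,0,0.001,0,30],[0,0,0,0,0.001,0,30],[0,0,0,0,0.001,0,30],[0,0,0,0,0,0,30],[0,0,0,0,0,0,30]]]' 25
python3 - <<'E'
from h import *
o=robot.get_obs();print(o["position"],o["ft_force"],o["moment"])
E
```

```text
time: 14.75
position: [0.5285, -0.1611, 0.0762]
tool_rot: [0.514, -0.486, 0.486, -0.514]
ft_force: [0.3, 0.0, -3.5]
grip_width: 0.0401
[ 0.52845578 -0.16112181  0.07616142] [ 0.26861591  0.0419007  -3.50815655] [ 0.00506831 -0.0648989   0.00500191]
```

```bash
python3 -m crank '[[[0,0,0,0,0.0007,0,30],[0,0,0,0,0.0007,0,30],[0,0,0,0,0.0004,0,30],[0,0,0,0,0,0,30],[0,0,0,0,0,0,30]]]' 25
python3 - <<'E'
from h import *
o=robot.get_obs();print(o["position"],o["ft_force"],o["moment"])
E
```

```text
time: 15.38
position: [0.5285, -0.1611, 0.0743]
tool_rot: [-0.514, 0.486, -0.486, 0.514]
ft_force: [-0.5, -0.4, -4.0]
grip_width: 0.0399
[ 0.52846592 -0.16110942  0.07434862] [-0.54066442 -0.40947302 -4.02655263] [ 0.05446474 -0.1113856  -0.00962915]
```

```bash
python3 -m crank '[[[0,0,0,0,0,0,60],[0,0,0,0,0,0,100],[0,0,0,0,0,0,100],[0,0,0,0,0,0,100],[0,0,0,0,0,0,100]]]'
python3 - <<'E'
from h import *
np.set_printoptions(precision=4,suppress=True)
o=robot.get_obs();print(o["position"],o["ft_force"],o["grip_width"])
w=robot.camera("wrist");save(w,"w8")
s=robot.camera("side");save(s,"s8",(130,220,190,310),6.5)
E
```

```text
time: 16.0
position: [0.5285, -0.1612, 0.0744]
tool_rot: [-0.514, 0.486, -0.486, 0.514]
ft_force: [0.9, -0.9, 0.6]
grip_width: 0.0811
[ 0.5285 -0.1612  0.0744] [ 0.9408 -0.8784  0.6277] 0.08111487159885983
```

View pics/w8.png

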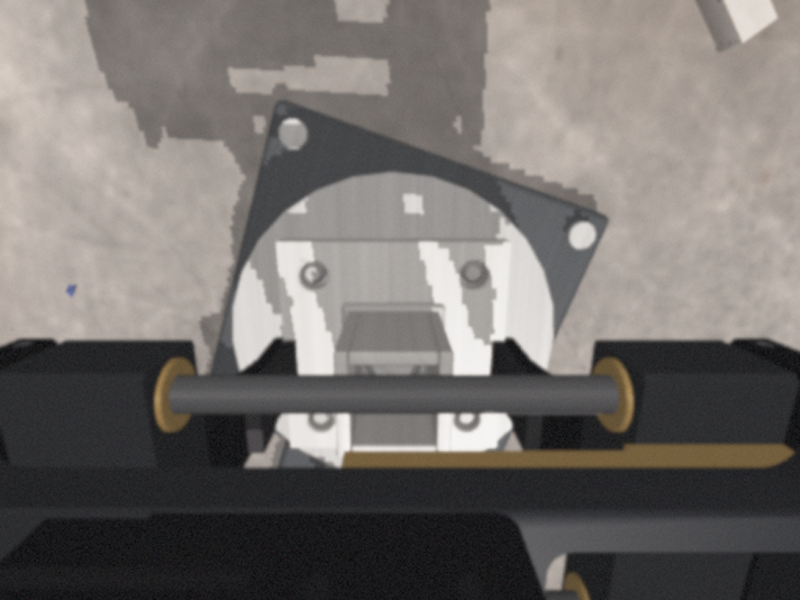

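View pics/s8.png

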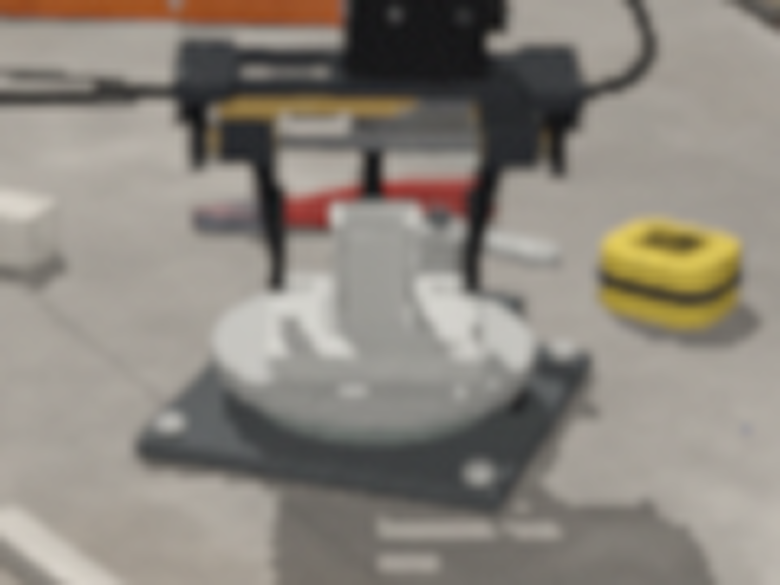

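```bash
python3 -m crank '[[[0,0,0,0,-0.03,0,100],[0,0,0,0,-0.06,0,100],[0,0,0,0.04,0,0,100],[0,0,0,0.04,0,0,100],[0,0,0,0,0,0,100]]]'
python3 -m crank '[[[0,0,0,0,0,0,100],[0,0,0,0,0,0,100],[0,0,0,0,0,0,100],[0,0,0,0,0,0,100],[0,0,0,0,0,0,100]]]'
python3 - <<'E'
from h import *
np.set_printoptions(precision=4,suppress=True)
w=robot.camera("wrist");o=robot.get_obs();save(w,"w9");print(o["position"],o["ft_force"])
s=robot.camera("side");save(s,"s9",(130,220,190,310),6.5)
print("proj post top",proj(w,(.536,-.2812,.104),o)*1.5625, "hinge",proj(w,(.5012,-.2615,.068),o)*1.5625)
for n in ["lever_post","tube_rim"]:
  for p in (w,s): print(n,[(np.round(d["at"],1).tolist(),round(d["conf"],2)) for d in robot.spot_in(p,n)][:2])
E
```

```text
time: 16.73
position: [0.5335, -0.2441, 0.1648]
tool_rot: [0.513, -0.486, 0.488, -0.513]
ft_force: [0.1, -0.3, 0.8]
grip_width: 0.0871
time: 17.35
position: [0.533, -0.2407, 0.1644]
tool_rot: [-0.514, 0.486, -0.486, 0.514]
ft_force: [1.3, 0.1, -0.3]
grip_width: 0.0869
[ 0.533  -0.2408  0.1644] [ 0.4099  0.0138 -0.7209]
proj post top [391.7146 391.4453] hinge [334.638  339.2248]
lever_post [([207.4, 210.0], 0.71)]
lever_post []
tube_rim [([93.5, 253.9], 0.66), ([118.3, 238.2], 0.66)]
tube_rim [([178.5, 245.8], 0.57)]
```

View pics/w9.png

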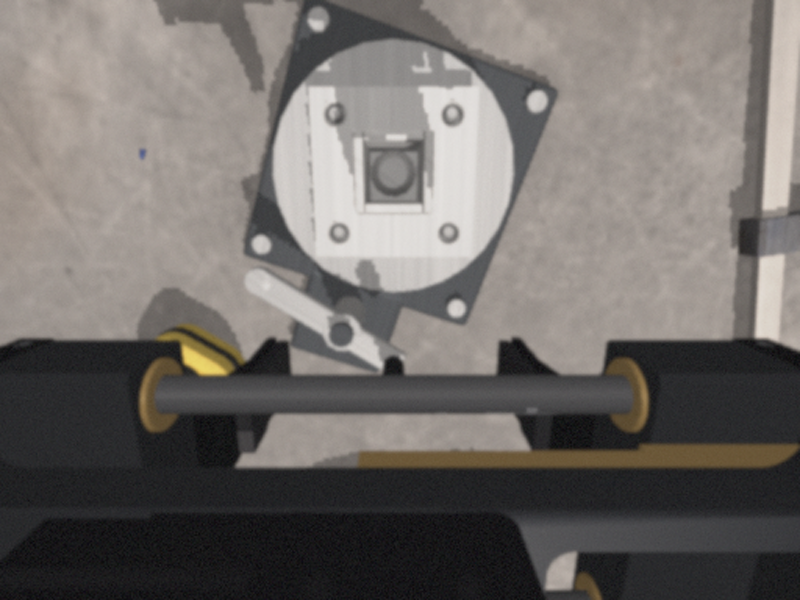

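View pics/s9.png

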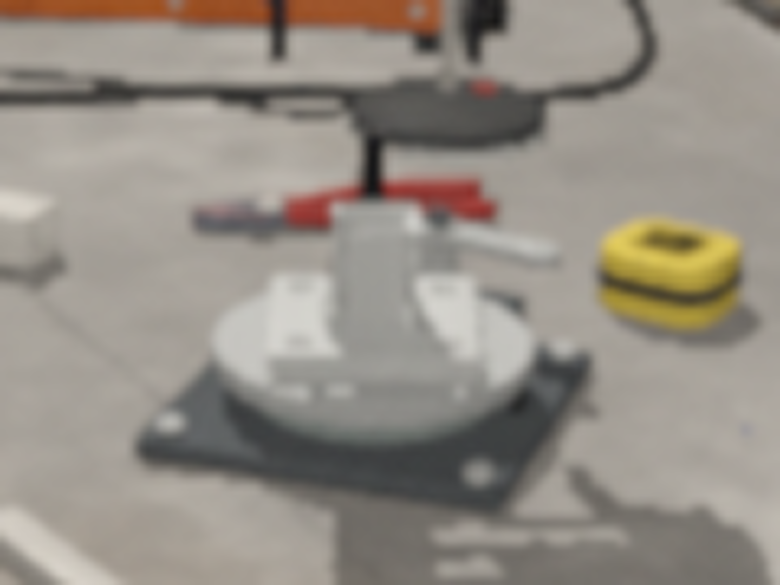

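```bash
python3 -m crank '[[[0,0,0,0.0405,0,0.0007,100],[0,0,0,0,0,0,100],[0,0,0,0,0.04,0,100],[0,0,0,0,0.03,0,100],[0,0,0,0,0.012,0,100]]]' 15
python3 - <<'E'
from h import *
o=robot.get_obs();print(o["position"],o["ft_force"]); w=robot.camera("wrist");save(w,"w10")
E
```

```text
time: 18.27
position: [0.5346, -0.28, 0.0806]
tool_rot: [0.514, -0.487, 0.484, -0.514]
ft_force: [-0.2, -0.1, -0.3]
grip_width: 0.0871
[ 0.53460794 -0.27997928  0.08055319] [-0.22170984 -0.10259814 -0.32751371]
```

View pics/w10.png

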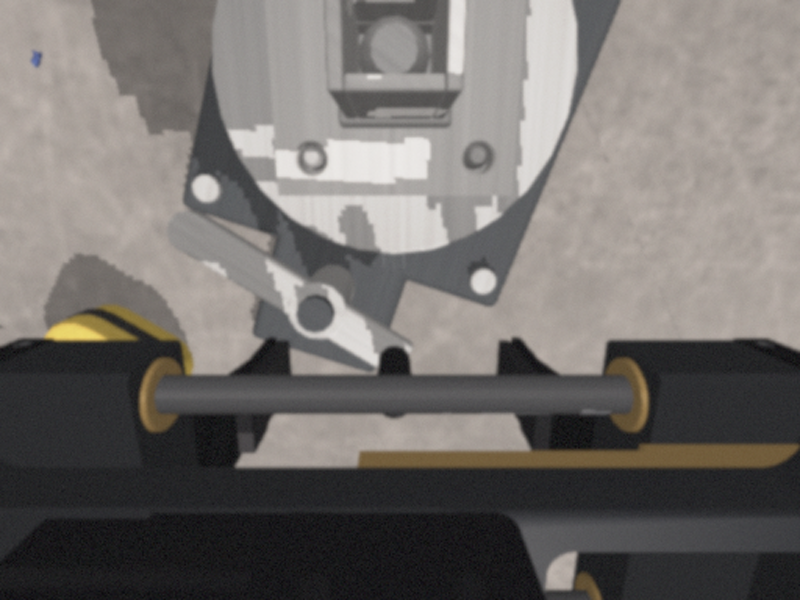

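```bash
python3 -m crank '[[[0,0,0,0,0,0,60],[0,0,0,0,0,0,30],[0,0,0,0,0,0,8],[0,0,0,0,0,0,8],[0,0,0,0,0,0,8]]]' 15
python3 -m crank '[[[0,0,0,0,0,0,8],[0,0,0,0,0,0,8],[0,0,0,0,0,0,8],[0,0,0,0,0,0,8],[0,0,0,0,0,0,8]]]' 15
```

```text
time: 18.95
position: [0.5359, -0.2815, 0.0827]
tool_rot: [-0.514, 0.486, -0.486, 0.514]
ft_force: [-0.9, 0.7, -0.1]
grip_width: 0.0453
time: 19.58
position: [0.5352, -0.2812, 0.0822]
tool_rot: [0.514, -0.486, 0.485, -0.514]
ft_force: [-3.4, 0.1, 1.2]
grip_width: 0.0137
```

```bash
python3 -m crank '[[[0,0,0,0.0043,0,-0.0033,8],[0,0,0,0.0039,0,-0.0037,8],[0,0,0,0.0031,0,-0.0042,8],[0,0,0,0.0027,0,-0.0044,8],[0,0,0,0.002,0,-0.0048,8]]]' 15
python3 - <<'E'
from h import *
o=robot.get_obs();print(o["position"],o["ft_force"],o["moment"],o["grip_width"])
E
```

```text
time: 20.2
position: [0.52, -0.3, 0.0824]
tool_rot: [-0.512, 0.483, -0.489, 0.514]
ft_force: [7.3, -0.9, -6.0]
grip_width: 0.0136
[ 0.5200001  -0.30002701  0.0823578 ] [ 7.29077108 -0.92515955 -6.0271471 ] [-0.11943842 -1.33292227 -0.17130782] 0.013578480541295299
```

```bash
python3 -m crank '[[[0,0,0,0.0015,0,-0.005,8],[0,0,0,0.0007,0,-0.0052,8],[0,0,0,0.0001,0,-0.0053,8],[0,0,0,-0.0008,0,-0.0053,8],[0,0,0,-0.0012,0,-0.005,8]]]' 15
python3 - <<'E'
from h import *
o=robot.get_obs();print(o["position"],o["ft_force"],o["moment"],o["grip_width"])
w=robot.camera("wrist");save(w,"w11")
E
```

```text
time: 20.82
position: [0.4953, -0.3053, 0.0829]
tool_rot: [-0.513, 0.481, -0.491, 0.513]
ft_force: [5.6, -6.2, -6.4]
grip_width: 0.0135
[ 0.49528007 -0.30530975  0.08289602] [ 5.6172923  -6.22942686 -6.38056787] [-1.00861732 -1.05969848 -0.11163221] 0.013484037845294634
```

View pics/w11.png

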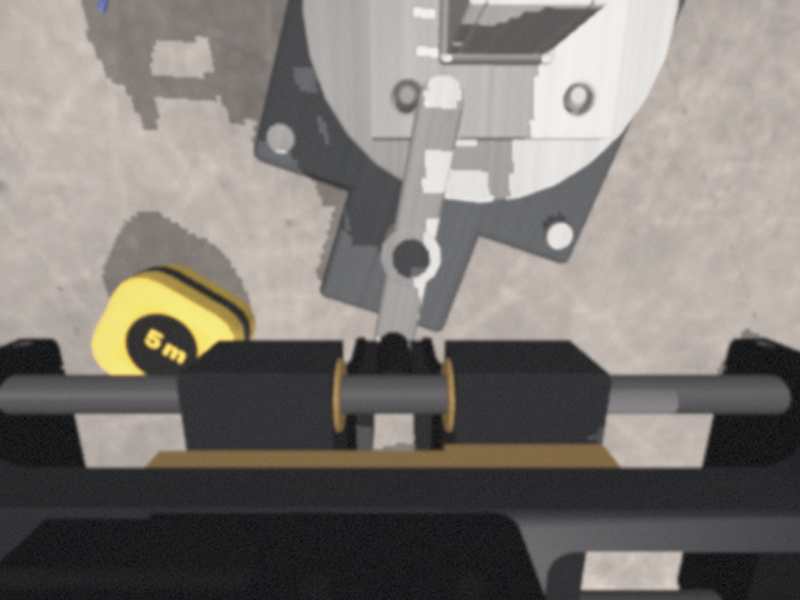

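```bash
python3 -m crank '[[[0,0,0,-0.0015,0,-0.0035,8],[0,0,0,-0.0015,0,-0.0035,8],[0,0,0,-0.001,0,-0.002,8],[0,0,0,0,0,0,8],[0,0,0,0,0,0,8]]]' 15
python3 - <<'E'
from h import *
o=robot.get_obs();print(o["position"],o["ft_force"],o["moment"],o["grip_width"])
w=robot.camera("wrist");save(w,"w12");np.save("p12.npy",{"w":w,"o":o},allow_pickle=True)
E
```

```text
time: 21.5
position: [0.4849, -0.3009, 0.0829]
tool_rot: [0.513, -0.482, 0.49, -0.513]
ft_force: [3.8, -5.9, -4.8]
grip_width: 0.0133
[ 0.4848925  -0.30090667  0.08292349] [ 3.7900875  -5.87917554 -4.84652105] [-0.90829932 -0.7165743  -0.17431836] 0.013341731144684984
```

View pics/w12.png

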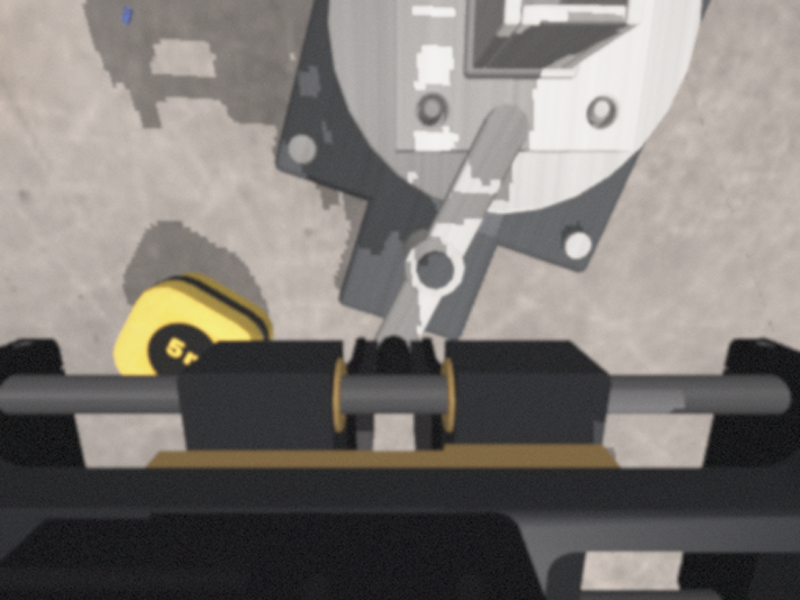

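Run:
```python
from h import *
np.set_printoptions(precision=4,suppress=True)
D=np.load("p12.npy",allow_pickle=True).item();w,o=D["w"],D["o"]
f=lambda x,y,z: atz(w,((y+.5)/1.5625-.5,(x+.5)/1.5625-.5),z,o)
t=f(508,116,.062);h=f(435,266,.066);print(t,h)
v=t-h;print(np.degrees(np.arctan2(v[1],v[0])))
b=[f(x,y,.03) for x,y in [(300,149),(577,244)]];d=b[1]-b[0];print("front bolts dir",b,np.degrees(np.arctan2(d[1],d[0])),np.linalg.norm(d))
c=np.array([.5285,-.161]);u=c-h[:2];print("to centre",np.degrees(np.arctan2(u[1],u[0])))
```

```text
[ 0.5262 -0.1997  0.062 ] [ 0.502  -0.2599  0.066 ]
68.09132522189755
front bolts dir [array([ 0.4383, -0.2141,  0.03  ]), array([ 0.5766, -0.2514,  0.03  ])] -15.104122374663543 0.14328948071481923
to centre 74.98832758600246
```

```bash
python3 -m crank '[[[0,0,0,0.0005,0,0.0025,8],[0,0,0,0.0005,0,0.0025,8],[0,0,0,0,0,0,8],[0,0,0,0,0,0,30],[0,0,0,0,0,0,50]]]' 15
python3 -m crank '[[[0,0,0,0,0,0,60],[0,0,0,0,0,0,60],[0,0,0,0,-0.02,0,60],[0,0,0,0,-0.05,0,60],[0,0,0,0,-0.05,0,60]]]'
python3 -m crank '[[[0,0,0,0.03,0,0,60],[0,0,0,0,0,0,60],[0,0,0,0,0,0,60],[0,0,0,0,0,0,60],[0,0,0,0,0,0,60]]]'
python3 - <<'E'
from h import *
np.set_printoptions(precision=4,suppress=True)
w=robot.camera("wrist");o=robot.get_obs();save(w,"w13");print(o["position"],o["ft_force"],o["grip_width"])
s=robot.camera("side");save(s,"s13",(120,240,150,330),4.4);t=robot.camera("top");save(t,"t13",(140,240,230,360),6)
np.save("p13.npy",{"w":w,"o":o},allow_pickle=True)
E
```

```text
time: 22.18
position: [0.4868, -0.2977, 0.0824]
tool_rot: [-0.513, 0.486, -0.486, 0.514]
ft_force: [0.1, -0.4, 0.8]
grip_width: 0.0263
time: 22.8
position: [0.4863, -0.297, 0.2032]
tool_rot: [-0.514, 0.486, -0.485, 0.514]
ft_force: [1.0, -0.2, 0.2]
grip_width: 0.0522
time: 23.42
position: [0.4879, -0.3265, 0.2018]
tool_rot: [-0.514, 0.486, -0.485, 0.514]
ft_force: [0.5, 0.7, -0.3]
grip_width: 0.052
[ 0.488  -0.3267  0.2019] [0.2923 0.0263 1.378 ] 0.05220274970654898
```

View pics/w13.png

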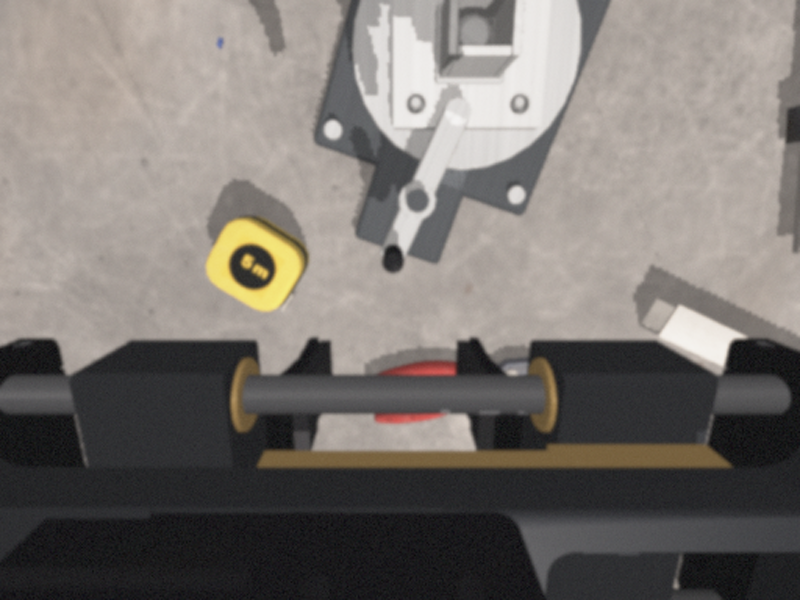

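View pics/s13.png

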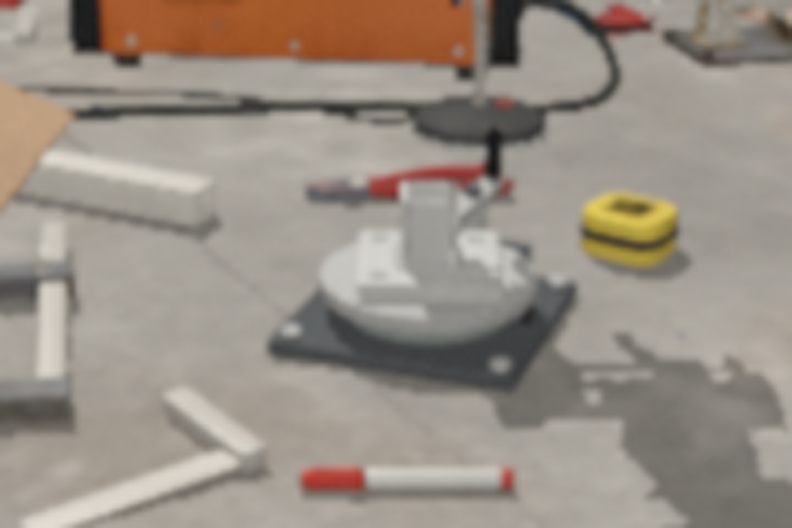

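Run:
```python
from h import *
D=np.load("p13.npy",allow_pickle=True).item();w,o=D["w"],D["o"]
f=lambda x,y,z: atz(w,((y+.5)/1.5625-.5,(x+.5)/1.5625-.5),z,o)
v=f(457,108,.062)-f(417,199,.066);a=np.degrees(np.arctan2(v[1],v[0]));print("joint rad",np.radians(a-75))
H=np.array([f(x,y,.052) for x,y in [(416,103),(520,103)]]);print("near studs/holes",H,np.linalg.norm(H[1]-H[0]))
print(robot.get_obs()["joint_velocities"],robot.hand_in())
```

```text
joint rad -0.09823213542737223
near studs/holes [[ 0.49764619 -0.19800455  0.052     ]
 [ 0.56783503 -0.19406106  0.052     ]] 0.07029953301609143
the job is handed in; nothing more can be done
[-0.00218833 -0.00204219 -0.00395616  0.00174349  0.00073558 -0.00061581] None
```

I mounted the post foot on the turntable, swung the hold-down arm in over the plate, and handed the job in at about 23.5 s of the 64 s allowed. The hand-in reported no verdict.

- **Mounting:** I gripped the foot by its tube, turned it about 35.6° to match the studs seen in the wrist camera, and lowered it over the pilot in small steps. The vertical force stayed at the foot's own weight (about 3 to 4 N) all the way down, so nothing was pressed on the pilot or studs. I let go with the underside at about 40.6 mm.
- **Hold-down arm:** I pinched the black post, swung the arm round in an arc, then let go and backed off. The force reached about 9 to 10 N.
- **Last checks:**
  - The pictures show the foot lying flat, with studs visible in its holes.
  - The arm reads about -0.10 rad, slightly past centre and within the allowed range (-0.3 to 0.25).
  - The gripper is clear of everything, and its force reading is near zero.
  - The bystanders in those pictures look unmoved. I did not measure them again, and the copper bar, hex key and welding magnet were out of view.
- **Disagreements:**
  - The top and wrist cameras differed by 2 to 3 mm in x. I corrected for that using the foot held in the jaws.
  - Some of the network's spots, such as the lever pivot and tube rim, were visibly off. I read those points from the pictures instead.

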